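# Open the finish pressure pot

## Robot

A 7-joint arm with a two-finger parallel gripper is mounted at the origin on the work surface. World frame = base frame: x ahead of the robot, y to its left, z up, the work surface at z = 0. Lengths are in m, angles in rad, forces in N, time in s.
With the tool pointing down it reaches from about 0.35 to 0.9 m from the base axis. Payload 8.1 kg.
Tool frame: the origin (TCP) lies midway between the tips of the shut fingers; the grasp point (between the pads) lies arm.tcp_to_grasp behind it (arm.tcp_to_grasp is the distance from the TCP to the grasp point, in m); z points along the fingers, y is the line along which they close (so a half turn about z gives the same grasp; the last joint's range is limited). The gripper opens to 92 mm and grips with 3 to 60 N. Pads are 19 mm wide; open, the fingers measure 130 mm over their backs; the gripper's body (75 mm by 190 mm) begins 47 mm behind the grasp point.
Start: joints at [-1.427, 0.434, 0.025, 1.573, -0.012, 1.134, -0.075], TCP at [0.153, 0.606, 0.227] pointing down, gripper open.
Joint ranges: [-2.62, 2.62], [-0.44, 2.09], [-1.27, 1.32], [0.08, 2.57], [-1.32, 4.46], [0.12, 2], [-2.74, 2.74]. Speed limits (rad/s): [2.22, 2.22, 3.01, 3.01, 3.14, 3.14, 3.14].

## Interface

Orientations are given as a rotation vector (axis times angle).
In Python, from cell import observe, get_image, arm gives the robot as it stands. The module is installed in compiled form; this text tells all that it offers.
- The arm moves only by the tool drive_tool, never from a script. Its argument "steps" is a list of rows, each a list of 5 numbers: the closure, from 0 (fully open) to 1 (shut), then the shift along the world's x, y, z in mm, then the turn about the world's z in rad. In form: [[hand, x, y, z, roll], ...]. A call has 1 to 20 rows; each row shifts and turns the commanded pose from where the row before left it; what a row does not reach is not made up. A row lasts 1/12 s, in which the tool goes at most 41.7 mm and 7.16 degrees, less where a joint would pass 70% of its speed; a pose out of reach is approached as far as the arm can. A call with a gripper value outside its range is refused whole. The fingers move at their own pace and stop on an object; "grip_force" is the grip in N (left out, the last holds). Time passes only in rows, so rows that do not move let the fingers close. It gives the time, the measured TCP pose, the force, the opening and the grip force at its end, in the units of the state.
- observe(): the state, without advancing time (a new reading comes with each control period).
- get_image(name): name is "side" or "top"; returns a dict with "image" (480x640x3 uint8, red, green, blue), "vfov" (degrees; the focal length in pixels is half the picture's height over the tangent of half this angle, whatever the lens; pixels are square), "cx", "cy" (the principal point, pixels), "k1" (the pictures are not rectified: a ray, as slopes to the right and down, at radius r is drawn at 1 + k1 r^2 times it, then the intrinsics apply), "xyz" and "attitude" of the camera in the world. Camera axes: x right, y down, z forward; pixel columns grow to the right and rows downward; lengths in m; the calibration is good to about 2 mm. A picture is of the moment at which its call begins. There is no depth.
- arm.sign_off(): hands the job in; it is judged then, once.
The state is a dict: "clock": time; "joints": joint angles; "dq": joint speeds; "joint_efforts": joint torques, N m; "position": TCP position; "ee_rot": TCP orientation; "force": force on the tool from outside, world axes, zero at the start; "ft_torque": the same for the moment, N m; "width": opening from 0.0 (shut) to 1.0 (fully open); "gripper_force": force on a finger pad.
Only numpy, scipy, OpenCV 4.12 (cv2) and the standard library are available. Lean on these libraries where they do the work, as an engineer would, in place of code of your own. Each camera call takes 0.05 s, during which the arm holds its last target. There are 200 camera calls.

## Task

The pressure pot's filler cap is locked on its slanted neck: turn it anticlockwise up to its first stop without pressing, then press it down and turn it on past the stop until it is released and springs up. Lift the cap off and set it down (do not drop it) standing upright on its plug on the floor of the shallow steel tray. Leave the tray and everything else on the bench where they are.

Things in the scene. Friction and masses are not known exactly. Their poses are not given: they have to be found in the camera images.
- pot: Small steel pressure pot fixed to a 160 x 160 x 18 mm plywood board; body 130 mm across, lid 142 mm across and 124 mm high at its top, a gauge at the other side of the lid up to 183 mm high. Origin: centre of the board's underside, z up. Its filler neck leans 30 degrees from vertical towards the pot's -x (which lies to the robot's left and a little towards it).
- neck: Steel bayonet collar on the slanted neck, fixed. z: neck axis, outward. Origin: on the axis, under the locked cap's disc. Tube 44 mm across, bore 33 mm, ends at z = -7 mm. Two C-shaped claws, 31 to 45 mm from the axis, overhangs at z = 7 to 11 mm, cover -20 to +47 degrees from +x and from -x (positive = anticlockwise seen from outside). A spring seat inside pushes the cap outward.
- neck_tooth (a point): Lower end of one of the two teeth (first stops) that hang 4.8 mm below the overhangs at the claws' anticlockwise ends (43 degrees from the neck's +x and -x). The cap's ears meet them at about 30 degrees (0.53 rad) of turn; pressed down 5 mm or more they pass beneath.
- cap: Dark cast metal cap, about 0.14 kg. Origin: centre of its disc's underside (disc 56 mm across, 8 mm thick), z out through the grip. Two ears along +x and -x, 12 mm wide, to 38 mm from the axis, z = 2 to 7 mm, caught under the claws. At the start its frame coincides with the neck's. It opens anticlockwise seen from outside (positive about z).
- cap_grip (a point): Middle of the cap's bar grip, on the cap's axis 26 mm above its origin. The bar lies along the cap's x: 46 mm long, 14 mm thick (y), from z = 7 to 40 mm. Frame as the cap's. Fingertips at cap z = 14 mm or more clear the claws.
- cap_plug (a point): Centre of the lower end of the cap's rubber plug (30 mm across, 20 mm long), 20 mm below the cap's origin. The plug sits in the neck's bore and clears it when the cap is drawn out along the axis more than 13 mm above its locked height. The cap is free of the claws from about 58 degrees (1.0 rad) of turn; 65 to 80 is well clear.
- seat (a joint): Travel along the neck's axis (m, + outward) of the spring seat under the cap; 0 with the cap locked, -0.007 with the cap pressed fully down, up to 0.008 with the cap released. It pushes the cap outward with about 7 N locked, 11 N fully down, 3.5 N released.
- tray: Shallow open steel tray lying loose on the bench, 130 (x) x 150 (y) x 14 mm high, walls and floor 3 mm thick, 0.45 kg. Origin: centre of its underside. With the cap standing on its plug on the tray's floor, the cap's origin is 23 mm above the tray's origin and its grip's top 63 mm above.
- sanding_block: Bystander: wooden sanding block 110 x 60 x 41 mm, origin centre of underside.
- file: Bystander: flat file with wooden handle, 330 mm long along x, about 20 mm high, lying; origin on the underside, 170 mm from the handle's end.
- glue: Bystander: white glue bottle 64 mm across, 150 mm high, origin centre of underside.
- jar: Bystander: jar 72 mm across, 90 mm high, origin centre of underside.
- mallet: Bystander: wooden mallet lying, handle along x (from -130 to 70 mm), head 64 mm across and 110 mm long along y at x = 90 mm.
- offcut: Bystander: strip of dark wood 200 x 45 x 22 mm, origin centre of underside.
- mug: Bystander: white mug 80 mm across, 90 mm high, handle at +y, origin centre of underside.
There are look-alikes about, which are no part of the job. Of the things shaped like the cap, the metal one is meant.

How it is judged:
By the outcome, as a careful person would: the job done as asked, in the order asked, and still so for the second after the job is handed in, with the robot touching nothing.
It also fails if it takes over 50 s, if anything falls off the work surface, if the arm or the gripper's body presses on something with over 40 N, if the wrist force passes 120 N, or if a joint passes its speed limit or range.

## Working session

There is one attempt and no reset: what is moved stays moved. The work goes in short steps, Python scripts to look and compute and a tool call to move; the robot and the scene stay as the last step left them, time stands still between calls to the robot, and variables do not carry over. Pictures are saved under pics/ and viewed, at most 10 in all, crops included, and the job is handed in when it is done.

Besides the shell and the picture viewer there is one more tool, called after "Emit:" as a command line: name --pt "numbers of a row" for each row, then --argument value for the rest. drive_tool: Moves the arm, as the interface text tells. Its arguments: {"type":"object","properties":{"steps":{"type":"array"},"grip_force":{"type":"number"}},"required":["steps"]}

```bash
mkdir -p pics; python3 - <<'E'
from cell import observe,get_image,arm
import cv2
s=observe();print({k:s[k] for k in('clock','position','ee_rot','width','force')},arm.tcp_to_grasp)
for n in('side','top'):
    d=get_image(n);cv2.imwrite(f'pics/{n}0.png',d['image'][:,:,::-1]);print({k:v for k,v in d.items() if k!='image'})
E
```

```text
{'clock': 0.0, 'position': array([0.15260207, 0.60555201, 0.225934  ]), 'ee_rot': array([-3.86733234e-01, -3.11763501e+00,  2.50297776e-03]), 'width': 1.0009059778221094, 'force': array([-0.0292436 ,  0.39513192,  0.70542218])} 0.0188
{'vfov': 56.43017905091572, 'cx': 313.5126194739205, 'cy': 242.80659548000887, 'k1': -0.09888660632172923, 'xyz': array([ 0.21370813, -0.7411637 ,  0.80191988]), 'attitude': array([-2.2458993 ,  0.43175619, -0.18527602])}
{'vfov': 57.998048877377556, 'cx': 318.3024981990746, 'cy': 240.9817842510823, 'k1': -0.054670760811268836, 'xyz': array([ 0.30872997, -0.01289381,  1.17372556]), 'attitude': array([-2.06789173,  2.17126598, -0.22519369])}
```

View pics/side0.png

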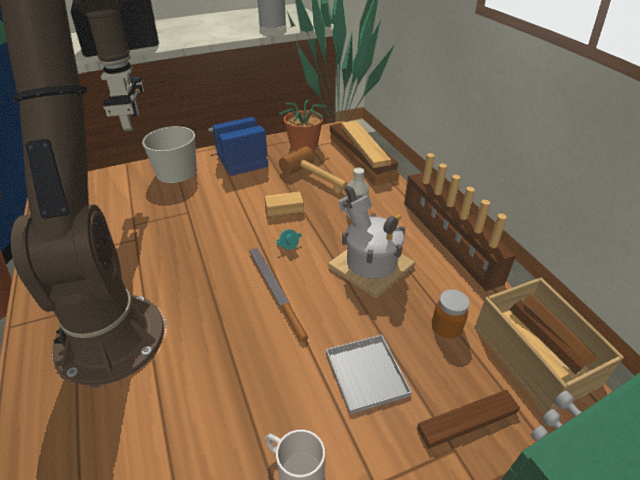

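View pics/top0.png

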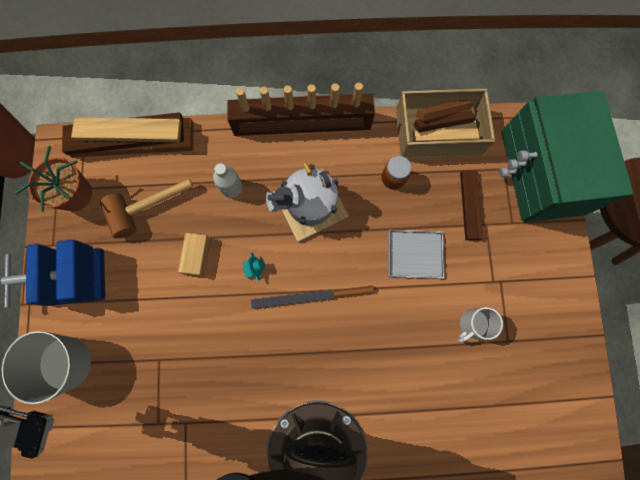

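```bash
cat > h.py <<'E'
import numpy as np,cv2
from scipy.spatial.transform import Rotation as R
from scipy.optimize import least_squares
class Cam:
    def __init__(s,d):
        s.f=240/np.tan(np.radians(d['vfov']/2));s.c=np.array([d['cx'],d['cy']]);s.k=d['k1']
        s.p=np.array(d['xyz']);s.R=R.from_rotvec(d['attitude']).as_matrix()
    def px(s,P):
        q=(np.atleast_2d(P)-s.p)@s.R; a=q[:,:2]/q[:,2:]
        return a*(1+s.k*(a**2).sum(1,keepdims=True))*s.f+s.c
    def ray(s,uv):
        a=(np.array(uv,float)-s.c)/s.f;b=a.copy()
        for _ in range(20): b=a/(1+s.k*(b@b))
        return s.R@np.append(b,1)
    def atz(s,uv,z):
        r=s.ray(uv);return s.p+r*(z-s.p[2])/r[2]
def tri(c1,u1,c2,u2):
    return least_squares(lambda P:np.r_[c1.px(P)[0]-u1,c2.px(P)[0]-u2],[.5,0,.1]).x
E
python3 - <<'E'
import cv2,numpy as np
a=cv2.imread('pics/top0.png')[155:250,255:355];b=cv2.imread('pics/side0.png')[160:300,320:420]
a=cv2.resize(a,None,fx=4,fy=4,interpolation=3);b=cv2.resize(b,None,fx=4,fy=4,interpolation=3)
a=cv2.copyMakeBorder(a,0,560-a.shape[0],0,0,0)
cv2.imwrite('pics/crop0.png',np.hstack([a,b]))
E
```

```text
(no output)
```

View pics/crop0.png

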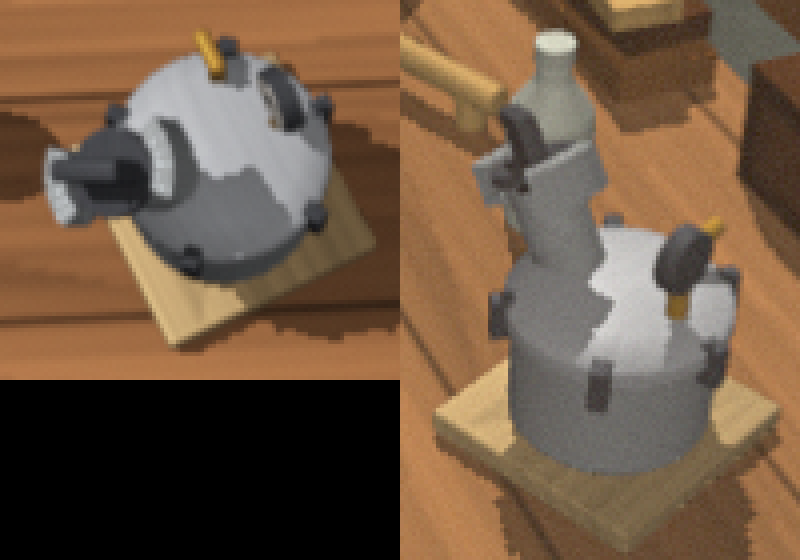

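Side view: pot at about (375,245), its dark cap at (350,198); tray at (368,374). Top view: cap at about (283,200), tray at (417,254), teal look-alike at (254,266).

```bash
python3 - <<'E'
import cv2,numpy as np
from h import *
from cell import get_image
D={n:get_image(n) for n in('side','top')};C={n:Cam(D[n]) for n in D}
import pickle;pickle.dump({n:{k:v for k,v in D[n].items() if k!='image'} for n in D},open('cal.pkl','wb'))
# board: x,y,yaw
def cor(p): 
    c,s=np.cos(p[2]),np.sin(p[2]); l=np.array([[1,1],[1,-1],[-1,-1],[-1,1]])*.08
    return np.c_[l@np.array([[c,s],[-s,c]])+p[:2],np.full(4,.018)]
obs={'top':[(348.7,215),(300,241.5)],'side':[(328.7,264),(414.5,262),(377,291)]}
def f(p):
    r=[]
    for n in obs:
        q=C[n].px(cor(p))
        for o in obs[n]: r+=list(q[np.argmin(((q-o)**2).sum(1))]-o)
    return r
for y0 in(0.2,.6,1.0,1.4):
    s=least_squares(f,[.6,.02,y0]);print(s.cost,s.x)
o=[]
for n,(x,y,w,h) in {'top':(264,182,36,36),'side':(336,183,38,36)}.items():
    im=D[n]['image'][y:y+h,x:x+w,::-1].astype(float)
    im=np.clip(255*(im/255)**.6,0,255).astype(np.uint8)
    o.append(cv2.resize(im,(400,400*h//w if n=='side' else 400),interpolation=2))
H=max(a.shape[0] for a in o);o=[cv2.copyMakeBorder(a,0,H-a.shape[0],0,0,0) for a in o]
cv2.imwrite('pics/crop1.png',np.hstack(o));print([a.shape for a in o])
t=[(390,231),(444,231),(446,278),(391,278)]
for p in t: print(C['top'].atz(p,.014))
for p in [(327,350),(381,337),(409,381),(350,412)]: print(C['side'].atz(p,.014))
E
```

```text
10.157996215585628 [ 0.6518892  -0.01408832  0.44502663]
10.157996215580768 [ 0.6518892  -0.01408832  0.44502671]
10.15799621570854 [ 0.65188919 -0.01408831  0.4450269 ]
10.157996215594899 [ 0.6518892  -0.01408832  0.44502676]
[(400, 400, 3), (400, 400, 3)]
[ 0.56341727 -0.22957988  0.014     ]
[ 0.55629911 -0.37945065  0.014     ]
[ 0.42618955 -0.37100678  0.014     ]
[ 0.43379414 -0.22164485  0.014     ]
[ 0.44161252 -0.2203002   0.014     ]
[ 0.56388141 -0.23313724  0.014     ]
[ 0.56456811 -0.35243476  0.014     ]
[ 0.42671749 -0.36864836  0.014     ]
```

View pics/crop1.png

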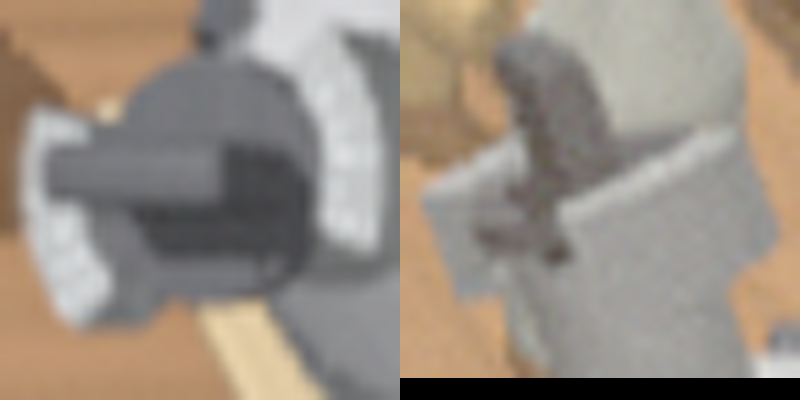

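```bash
cat > fit.py <<'E'
from h import *
import pickle
d=pickle.load(open('cal.pkl','rb'));C={n:Cam(d[n]) for n in d}
T=lambda x,y:(264+(x+.5)/11.11-.5,182+(y+.5)/11.11-.5)
S=lambda x,y:(336+(x-400+.5)/10.53-.5,183+(y+.5)/10.53-.5)
def cl(r,a,z): a=np.radians(a);return (r*np.cos(a),r*np.sin(a),z)
O=[('top',(-23,-7,40),T(45,197)),('top',(-23,7,40),T(48,148)),('top',(23,7,40),T(222,145)),('top',(23,-7,40),T(222,203)),
('top',cl(45,-20,11),T(380,250)),('top',cl(31,-20,11),T(320,245)),('top',cl(45,160,11),T(38,108)),('top',cl(45,227,11),T(75,328)),('top',cl(31,227,11),T(112,300)),
('side',cl(45,-20,11),S(562,222)),('side',cl(45,47,11),S(740,135)),('side',cl(45,160,11),S(425,190)),('side',(-23,0,40),S(510,50))]
def Rm(az,psi): # pot x azimuth
    return (R.from_euler('z',az)*R.from_euler('y',-30,degrees=True)*R.from_euler('z',psi)).as_matrix()
def res(p,full=False):
    M=Rm(p[3],p[4]);r=np.array([C[n].px(p[:3]+M@np.array(P)/1e3)[0]-u for n,P,u in O])
    return r if full else r.ravel()
if __name__=='__main__':
    for fix in (1,0):
        if fix: f=lambda p:np.r_[res(p),(p[3]+1.126)*100]
        else: f=lambda p:res(p)
        s=least_squares(f,[.62,.06,.2,-1.126,0],loss='soft_l1');p=s.x
        print(p.round(4),s.cost);print(res(p,True).round(1).tolist())
    M=Rm(p[3],p[4]);print(M.round(3),p[:3]+M@[0,0,.026])
E
python3 fit.py
```

```text
[ 0.6236  0.0491  0.1673 -1.1276 -0.5546] 24.379473935166565
[[-0.5, 1.4], [-0.8, -0.1], [0.3, -0.2], [0.3, 0.6], [-0.6, 0.2], [-0.0, -1.3], [-0.2, 0.6], [0.6, 0.6], [0.6, -1.1], [-0.1, 1.1], [0.2, 0.3], [15.5, -6.6], [-0.4, -0.3]]
[ 0.6219  0.0483  0.1675 -1.2653 -0.4245] 23.29411963494561
[[-0.6, 1.2], [-0.7, -0.3], [0.1, -0.7], [-0.0, 0.1], [-0.8, 0.3], [-0.1, -1.1], [0.4, 1.2], [0.7, 1.1], [0.7, -0.6], [-0.5, 0.3], [0.2, 0.8], [15.3, -5.5], [-0.1, -0.2]]
[[-0.155  0.976 -0.15 ]
 [-0.877 -0.066  0.477]
 [ 0.456  0.206  0.866]] [0.617957   0.06072618 0.18998683]
```

```bash
sed -i 's/cl(45,160,11),S(425/cl(45,227,11),S(425/' fit.py; python3 fit.py; python3 - <<'E'
from fit import *
from cell import observe
s=observe();f=lambda p:np.r_[res(p),(p[3]+1.126)*20]
p=least_squares(f,[.62,.06,.2,-1.126,-.4],loss='soft_l1').x;np.save('neck.npy',p)
y=R.from_rotvec(s['ee_rot']).as_matrix()[:,1];print('tool y az',np.degrees(np.arctan2(y[1],y[0])))
for th in range(0,91,15):
    M=Rm(p[3],p[4]+np.radians(th));print(th,'ycap az',np.degrees(np.arctan2(M[1,1],M[0,1])).round(1),'tilt',np.degrees(np.arcsin(M[2,1])).round(1))
M=Rm(p[3],p[4]);print(p,M[:,2],'G',p[:3]+M@[0,0,.026])
for w in(-9.5,9.5): # lowest tip corner along bar
    for b in (-8,8):
        a=np.arctan2(M[1,1],M[0,1]);q=p[:3]+M@[0,0,.026]+[-np.sin(a)*w/1e3+np.cos(a)*b/1e3,np.cos(a)*w/1e3+np.sin(a)*b/1e3,-.007];print(((q-p[:3])@M*1e3).round(1))
E
```

```text
[ 0.6235  0.0487  0.1696 -1.1267 -0.5793] 4.622102941476061
[[-0.5, 0.9], [-0.7, -0.6], [0.5, -0.3], [0.4, 0.6], [-0.5, 0.4], [0.0, -1.3], [-0.0, -0.1], [0.4, 0.1], [0.5, -1.5], [-0.4, 0.6], [0.2, -0.2], [-0.7, 1.1], [-0.1, -1.1]]
[ 0.623   0.0483  0.1696 -1.1814 -0.53  ] 4.414141020020944
[[-0.5, 0.8], [-0.6, -0.8], [0.4, -0.4], [0.2, 0.4], [-0.6, 0.4], [-0.0, -1.2], [0.3, 0.1], [0.4, 0.2], [0.5, -1.4], [-0.6, 0.3], [0.2, 0.0], [-0.8, 1.1], [0.1, -1.0]]
[[-0.184  0.964 -0.19 ]
 [-0.883 -0.078  0.463]
 [ 0.431  0.253  0.866]] [0.61804042 0.06037304 0.1920953 ]
tool y az 75.85642680219603
0 ycap az -4.2 tilt 15.6
15 ycap az 9.4 tilt 8.6
30 ycap az 22.5 tilt 1.2
45 ycap az 35.5 tilt -6.2
60 ycap az 48.9 tilt -13.4
75 ycap az 63.1 tilt -19.8
90 ycap az 78.3 tilt -24.9
[ 0.62339985  0.04857976  0.1696274  -1.14059016 -0.56678059] [-0.2085291   0.45443989  0.8660254 ] G [0.6179781  0.06039519 0.19214406]
[ 6.5 -9.6 17.7]
[ 4.6  5.8 13.8]
[-10.6  -9.6  26. ]
[-12.4   5.8  22.2]
```

Emit:
drive_tool --pt "0 0 0 30 0" --pt "0 0 0 30 0" --pt "0 26 -30 0 -0.08" --pt "0 26 -30 0 -0.08" --pt "0 26 -30 0 -0.08" --pt "0 26 -30 0 -0.08" --pt "0 26 -30 0 -0.08" --pt "0 26 -30 0 -0.08" --pt "0 26 -30 0 -0.08" --pt "0 26 -30 0 -0.08" --pt "0 26 -30 0 -0.08" --pt "0 26 -30 0 -0.08" --pt "0 26 -30 0 -0.08" --pt "0 26 -30 0 -0.08" --pt "0 26 -30 0 -0.08" --pt "0 26 -30 0 -0.08" --pt "0 26 -30 0 -0.08" --pt "0 26 -30 0 -0.08" --pt "0 0 0 0 -0.06" --pt "0 0 0 0 -0.06"

```text
clock: 1.87
position: [0.57, 0.1227, 0.2865]
ee_rot: [2.312, 2.125, -0.001]
force: [-0.6, 1.3, 0.2]
width: 0.999
gripper_force: 0.0
```

Emit:
drive_tool --pt "0.4 24 -31 0 0.01" --pt "0.4 24 -31 0 0" --pt "0.4 0 0 -30 0" --pt "0.4 0 0 -25 0" --pt "0.4 0 0 0 0"

```text
clock: 2.28
position: [0.6142, 0.0635, 0.2269]
ee_rot: [-2.292, -2.143, 0.01]
force: [-0.8, 0.6, -0.5]
width: 0.688
gripper_force: 0.0
```

```bash
cat > snap.py <<'E'
import sys
from h import *
from cell import observe,get_image
s=observe();print(s['clock'],s['position'].round(4),s['ee_rot'].round(3),s['force'].round(1),s['width'],s['joints'].round(2))
o=[]
k=sys.argv[1]; 
for n,b in zip(('top','side'),sys.argv[2:4]):
    x,y,w,h=map(int,b.split(','));im=get_image(n)['image'][:,:,::-1]
    cv2.imwrite(f'pics/{n}{k}.png',im)
    o.append(cv2.resize(cv2.convertScaleAbs(im[y:y+h,x:x+w],alpha=1.5),(400,400*h//w),interpolation=2))
H=max(a.shape[0] for a in o);cv2.imwrite(f'pics/c{k}.png',np.hstack([cv2.copyMakeBorder(a,0,H-a.shape[0],0,0,0) for a in o]))
E
python3 snap.py 1 250,160,70,70 320,150,70,70
```

```text
2.2833 [0.6142 0.0635 0.2269] [-2.292 -2.143  0.01 ] [-0.8  0.6 -0.5] 0.6883878161474893 [-0.56  0.46  0.55  1.62 -0.26  1.15 -0.01]
```

View pics/c1.png

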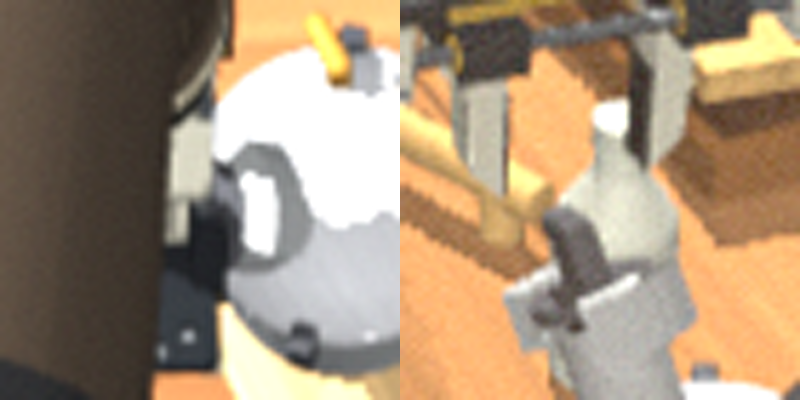

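Emit:
drive_tool --grip_force 10 --pt "0.5 4 -3 -14 0" --pt "0.6 0 0 -14 0" --pt "0.6 0 0 -13 0" --pt "0.7 0 0 0 0" --pt "1 0 0 0 0" --pt "1 0 0 0 0" --pt "1 0 0 0 0" --pt "1 0 0 0 0"

```text
clock: 3.05
position: [0.6213, 0.0613, 0.192]
ee_rot: [2.293, 2.147, 0.003]
force: [-2.5, 1.8, 4.2]
width: 0.179
gripper_force: 9.5
```

Emit:
drive_tool --grip_force 10 --pt "0.7 0 0 0 0" --pt "0.7 -2 0 -3 0" --pt "0.7 0 0 -3 0" --pt "1 0 0 0 0" --pt "1 0 0 0 0" --pt "1 0 0 0 0" --pt "1 0 0 0 0"

```text
clock: 3.63
position: [0.6189, 0.061, 0.1844]
ee_rot: [2.293, 2.147, -0.0]
force: [2.6, -0.5, -5.8]
width: 0.209
gripper_force: 9.4
```

Emit:
drive_tool --pt "1 0 0 0 0.05" --pt "1 0 0 0 0.05" --pt "1 0 0 0 0.05" --pt "1 0 0 0 0.05" --pt "1 0 0 0 0.05" --pt "1 0 0 0 0.05" --pt "1 0 0 0 0"

```text
clock: 4.22
position: [0.6191, 0.0614, 0.1853]
ee_rot: [1.944, 2.468, 0.002]
force: [0.7, 1.7, 1.2]
width: 0.164
gripper_force: 9.8
```

```bash
python3 snap.py 2 250,160,70,70 320,150,70,70; python3 -c "
from cell import observe;print(observe()['ft_torque'])"
```

```text
4.2167 [0.6191 0.0614 0.1853] [1.944e+00 2.468e+00 2.000e-03] [0.7 1.7 1.2] 0.16397656118871878 [-0.49  0.49  0.46  1.66 -0.24  1.05  0.27]
[ 0.27644918 -0.1385512   0.04669497]
```

View pics/c2.png

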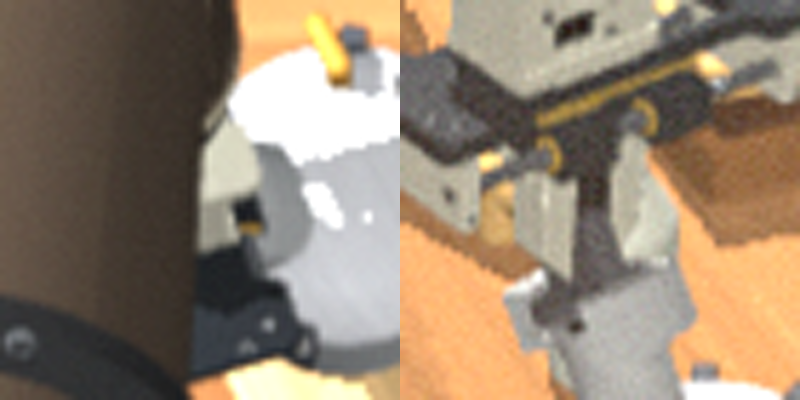

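The side view shows the fingers holding the grip bar (crop (600,250)), and the opening narrows as predicted, so the cap turns with the tool.

Emit:
drive_tool --pt "1 0 0 0 0.04" --pt "1 0 0 0 0.04" --pt "1 0 0 0 0.04" --pt "1 0 0 0 0.04" --pt "1 0 0 0 0.04" --pt "1 0 0 0 0"

```text
clock: 4.82
position: [0.6191, 0.0608, 0.1848]
ee_rot: [1.691, 2.647, 0.001]
force: [1.1, 0.0, -0.1]
width: 0.164
gripper_force: 10.4
```

```bash
python3 -c "
from cell import observe;s=observe();print(s['ft_torque'],s['force'],s['position'],s['ee_rot'],s['width'])"
```

```text
[-0.10935124 -0.57587441 -0.27874749] [ 1.12010474  0.00665858 -0.12991382] [0.61908546 0.06082864 0.18482463] [1.69118155e+00 2.64670278e+00 5.02188037e-04] 0.16443282268007886
```

Emit:
drive_tool --grip_force 35 --pt "1 0 0 0 -0.04" --pt "1 0 0 0 0" --pt "1 0.5 -1 -2 0" --pt "1 0.5 -1 -2 0" --pt "1 0.5 -1 -2 0" --pt "1 0.2 -0.6 -1 0" --pt "1 0 0 0 0"

```text
clock: 5.4
position: [0.6208, 0.0581, 0.1787]
ee_rot: [1.743, 2.613, 0.002]
force: [-1.2, 2.1, 10.2]
width: 0.151
gripper_force: 34.9
```

```bash
python3 -c "
from cell import observe;s=observe();print(s['ft_torque'],s['force'],s['position'],s['ee_rot'],s['width'])"
```

```text
[0.29279488 0.1300383  0.02570016] [-1.17899225  2.14128517 10.24062068] [0.62083455 0.05806268 0.17874887] [1.74291238e+00 2.61328130e+00 2.43887698e-03] 0.15066954094414853
```

Emit:
drive_tool --grip_force 25 --pt "1 0 0 0 0.05" --pt "1 0 0 0 0.05" --pt "1 0 0 0 0.05" --pt "1 0 0 0 0.05" --pt "1 0 0 0 0.05" --pt "1 0 0 0 0.05" --pt "1 0 0 0 0.05" --pt "1 0 0 0 0"

```text
clock: 6.07
position: [0.6187, 0.0577, 0.1788]
ee_rot: [-1.257, -2.876, 0.0]
force: [-8.7, 2.0, 17.2]
width: 0.163
gripper_force: 26.0
```

```bash
python3 snap.py 3 250,160,70,70 320,150,70,70; python3 -c "
from cell import observe;print(observe()['ft_torque'])"
```

```text
6.0667 [0.6187 0.0577 0.1788] [-1.257 -2.876  0.   ] [-8.7  2.  17.2] 0.16317386644083726 [-0.4   0.48  0.33  1.66 -0.17  1.03  0.73]
[-0.0190084   2.18718333 -0.43448074]
```

View pics/c3.png

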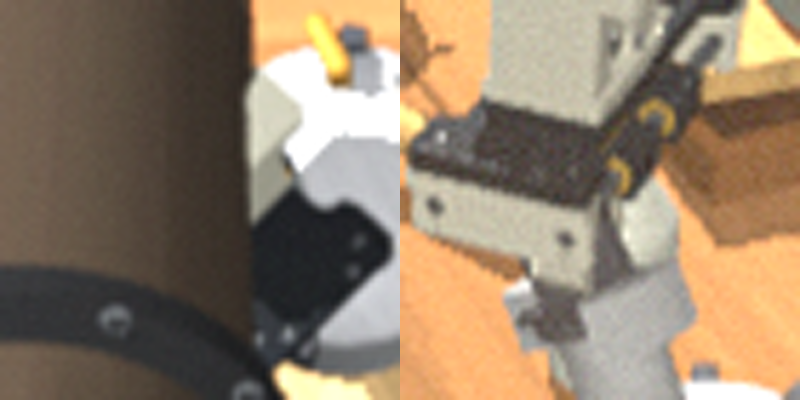

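The cap turned past the tooth with the tool (side crop: gripper at (560,250) rotated, bar still between the fingers). Going on.

Emit:
drive_tool --grip_force 15 --pt "1 -1 0 0 0.05" --pt "1 0 0 0 0.05" --pt "1 0 0 0 0.05" --pt "1 0 0 0 0.05" --pt "1 0 0 0 0.05" --pt "1 0 0 0 0.05" --pt "1 0 0 0 0.05" --pt "1 0 0 0 0"

```text
clock: 6.83
position: [0.6184, 0.0568, 0.1787]
ee_rot: [-0.739, -3.052, 0.001]
force: [-6.5, -0.3, 13.0]
width: 0.202
gripper_force: 17.5
```

```bash
python3 -c "
from cell import observe;s=observe();print(s['ft_torque'],s['force'],s['position'],s['ee_rot'],s['width'])"
```

```text
[-0.47876573  1.42560165 -0.42080188] [-6.53722759 -0.28137756 12.9581195 ] [0.61842688 0.05676117 0.17872458] [-7.38636973e-01 -3.05199721e+00  8.77438325e-04] 0.2018035282499599
```

Emit:
drive_tool --pt "1 -0.5 1 2 0" --pt "1 -0.5 1 2 0" --pt "1 -0.5 1 2 0" --pt "1 -0.5 1.2 2 0" --pt "1 -0.5 1.2 2 0" --pt "1 -0.5 1.2 2 0" --pt "1 0 0 0 0"

```text
clock: 7.42
position: [0.6157, 0.0619, 0.19]
ee_rot: [-0.744, -3.051, 0.004]
force: [-2.6, -6.2, 7.0]
width: 0.199
gripper_force: 15.1
```

```bash
python3 snap.py 4 250,160,70,70 320,150,70,70; python3 -c "
from cell import observe;print(observe()['ft_torque'])"
```

```text
7.4167 [0.6157 0.0619 0.19  ] [-0.744 -3.051  0.004] [-2.6 -6.2  7. ] 0.198544976082397 [-0.36  0.46  0.24  1.65 -0.12  1.05  1.02]
[-1.68645563  0.75094332 -0.12971475]
```

View pics/c4.png

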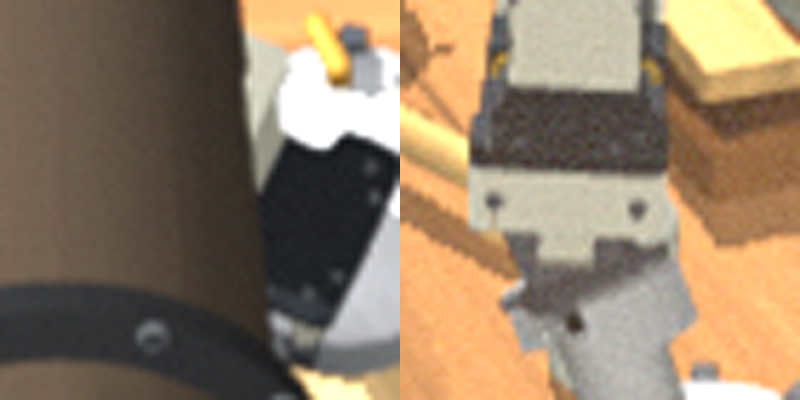

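The ear is visible at crop (575,320), and the cap has come out about 6 mm above locked with the spring still pushing outward, so it is released. I draw it out along the axis.

Emit:
drive_tool --grip_force 20 --pt "1 -0.5 0.6 2 0" --pt "1 -0.5 1 2 0" --pt "1 -0.5 1 2 0" --pt "1 -0.5 1 2 0" --pt "1 -0.5 1 2 0" --pt "1 -0.5 1 2 0" --pt "1 -0.5 1 2 0" --pt "1 -0.5 1 2 0" --pt "1 -0.5 1 2 0" --pt "1 0 0 0 0"

```text
clock: 8.35
position: [0.612, 0.0731, 0.2082]
ee_rot: [0.741, 3.052, 0.001]
force: [0.9, -0.1, -1.3]
width: 0.148
gripper_force: 20.0
```

```bash
python3 -c "
from cell import observe;s=observe();print(s['ft_torque'],s['force'],s['position'],s['ee_rot'],s['width'])"
```

```text
[ 0.01139635 -0.01389586  0.01340012] [ 0.85826074 -0.06006537 -1.28464307] [0.61203672 0.07310693 0.20823797] [7.41245097e-01 3.05236132e+00 8.13965525e-04] 0.1478923188535996
```

Emit:
drive_tool --pt "1 -2 4 8 0" --pt "1 -3 6 12 0" --pt "1 0 5 20 0" --pt "1 0 0 25 0" --pt "1 0 0 25 0" --pt "1 0 0 0 0" --pt "1 0 0 0 0"

```text
clock: 8.93
position: [0.6077, 0.0883, 0.3002]
ee_rot: [0.74, 3.049, 0.003]
force: [-0.5, 0.0, -1.6]
width: 0.151
gripper_force: 20.0
```

```bash
python3 snap.py 5 240,130,90,120 310,80,90,120
```

```text
8.9333 [0.6077 0.0883 0.3002] [7.400e-01 3.049e+00 3.000e-03] [-0.5  0.  -1.6] 0.15090493132640972 [-0.41  0.37  0.26  1.51 -0.1   1.27  0.95]
```

View pics/c5.png

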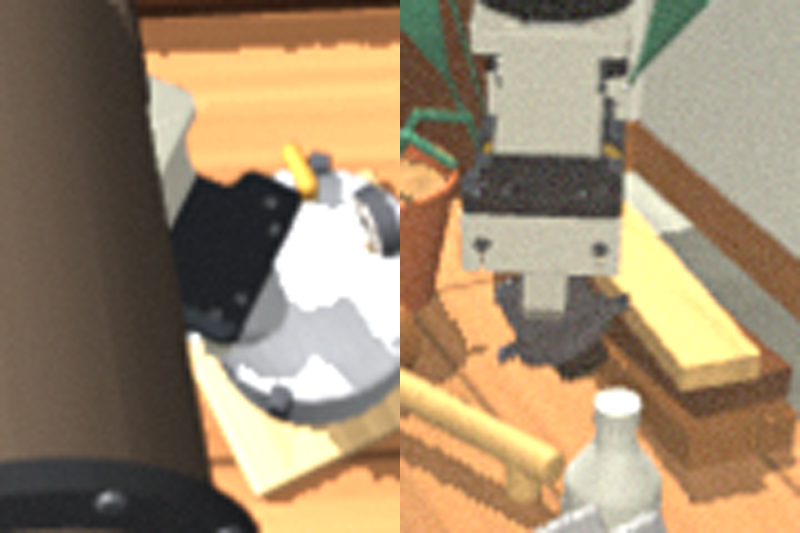

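Cap is held clear of the neck, tilted about 25° about the pad axis, its low ear at crop (505,355) and plug towards (590,360). Next I carry it to the tray.

Emit:
drive_tool --pt "1 -5 -15 0 0" --pt "1 -9 -28 0 0" --pt "1 -11 -34 0 0" --pt "1 -11 -35 0 0" --pt "1 -11 -35 0 0" --pt "1 -11 -35 0 0" --pt "1 -11 -35 0 0" --pt "1 -11 -35 0 0" --pt "1 -11 -35 0 0" --pt "1 -11 -35 0 0" --pt "1 -10 -30 0 0" --pt "1 -8 -20 -10 0" --pt "1 -2 -11 -25 0" --pt "1 0 0 -35 0" --pt "1 0 0 -35 0" --pt "1 0 0 -35 0" --pt "1 0 0 -35 0" --pt "1 0 0 -25 0" --pt "1 0 0 -20 0" --pt "1 0 0 0 0"

```text
clock: 10.7
position: [0.4811, -0.2938, 0.0732]
ee_rot: [-0.741, -3.044, -0.002]
force: [-1.1, 0.5, -1.3]
width: 0.153
gripper_force: 20.0
```

```bash
python3 snap.py 6 370,200,100,110 300,270,120,130
```

```text
10.7 [ 0.4811 -0.2938  0.0732] [-7.410e-01 -3.044e+00 -2.000e-03] [-1.1  0.5 -1.3] 0.15283860536532382 [ 0.21  0.53  0.34  1.9  -0.25  0.76  1.78]
```

View pics/c6.png

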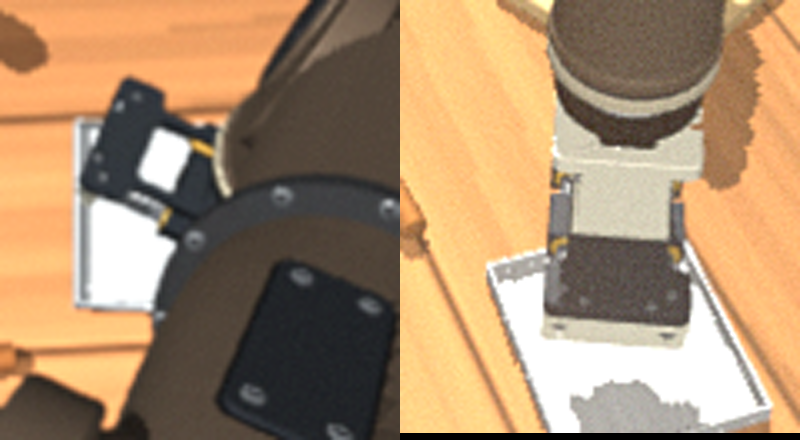

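Emit:
drive_tool --grip_force 6 --pt "1 2 0 -10 0" --pt "1 0 0 -8 0" --pt "1 0 0 -5 0" --pt "1 0 0 -2 0" --pt "1 0 0 0 0" --pt "1 0 0 0 0"

```text
clock: 11.3
position: [0.487, -0.2954, 0.0529]
ee_rot: [0.742, 3.053, -0.0]
force: [0.3, -0.3, -0.9]
width: 0.151
gripper_force: 6.0
```

```bash
cat > st.py <<'E'
from cell import observe
import numpy as np
from scipy.spatial.transform import Rotation as R
s=observe();M=R.from_rotvec(s['ee_rot']).as_matrix()
print('t',round(s['clock'],2),'pos',s['position'].round(4),'F',s['force'].round(2),'T',s['ft_torque'].round(3),'F_tool',(s['force']@M).round(2),'T_tool',(s['ft_torque']@M).round(3),'w',round(s['width'],3),s['gripper_force'],'toolx',M[:,0].round(2),'tooly',M[:,1].round(2))
E
python3 st.py
```

```text
t 11.3 pos [ 0.487  -0.2954  0.0529] F [ 0.32 -0.29 -0.9 ] T [-0.059 -0.037  0.044] F_tool [-0.42 -0.11  0.9 ] T_tool [ 0.035 -0.06  -0.044] w 0.151 5.9991127252578735 toolx [-0.89  0.46 -0.  ] tooly [0.46 0.89 0.  ]
```

Emit:
drive_tool --pt "1 0 0 -2 0" --pt "1 0 0 -2 0" --pt "1 0 0 -2 0" --pt "1 0 0 -1 0" --pt "1 0 0 -1 0" --pt "1 0 0 0 0" --pt "1 0 0 0 0"

```text
clock: 11.88
position: [0.4869, -0.2953, 0.0447]
ee_rot: [-0.742, -3.053, -0.0]
force: [-0.1, 0.4, -0.4]
width: 0.15
gripper_force: 6.0
```

```bash
python3 st.py
```

```text
t 11.88 pos [ 0.4869 -0.2953  0.0447] F [-0.14  0.36 -0.39] T [-0.002 -0.031  0.005] F_tool [0.29 0.25 0.39] T_tool [-0.012 -0.028 -0.005] w 0.15 5.999060422182083 toolx [-0.89  0.46  0.  ] tooly [0.46 0.89 0.  ]
```

Emit:
drive_tool --pt "1 0 0 -1 0" --pt "1 0 0 -1 0" --pt "1 0 0 -0.5 0" --pt "1 0 0 0 0" --pt "1 0 0 0 0"

```text
clock: 12.3
position: [0.4869, -0.2953, 0.0422]
ee_rot: [-0.742, -3.053, -0.0]
force: [-0.2, -0.5, -1.2]
width: 0.15
gripper_force: 6.0
```

```bash
python3 st.py
```

```text
t 12.3 pos [ 0.4869 -0.2953  0.0422] F [-0.23 -0.47 -1.17] T [ 0.002  0.005 -0.041] F_tool [-0.01 -0.52  1.17] T_tool [0.001 0.006 0.041] w 0.15 5.99919319152832 toolx [-0.89  0.46  0.  ] tooly [0.46 0.89 0.  ]
```

Emit:
drive_tool --pt "1 0 0 -1 0" --pt "1 0 0 -1 0" --pt "1 0 0 -0.5 0" --pt "1 0 0 0 0" --pt "1 0 0 0 0"

```text
clock: 12.72
position: [0.4875, -0.2956, 0.0404]
ee_rot: [0.742, 3.051, -0.0]
force: [-0.1, 1.2, 6.1]
width: 0.154
gripper_force: 6.0
```

```bash
python3 st.py
```

```text
t 12.72 pos [ 0.4875 -0.2956  0.0404] F [-0.08  1.23  6.13] T [0.166 0.132 0.089] F_tool [ 0.63  1.06 -6.13] T_tool [-0.087  0.193 -0.089] w 0.154 6.000537648797035 toolx [-0.89  0.46 -0.  ] tooly [0.46 0.89 0.  ]
```

Emit:
drive_tool --pt "1 0.9 -0.45 0 0" --pt "1 0.9 -0.45 0 0" --pt "1 0.9 -0.45 0 0" --pt "1 0.9 -0.45 0 0" --pt "1 0 0 0 0"

```text
clock: 13.13
position: [0.4909, -0.2974, 0.0401]
ee_rot: [0.742, 3.052, -0.0]
force: [-1.2, 1.0, 6.0]
width: 0.154
gripper_force: 6.0
```

```bash
python3 st.py
```

```text
t 13.13 pos [ 0.4909 -0.2974  0.0401] F [-1.22  0.97  6.  ] T [0.162 0.206 0.001] F_tool [ 1.52  0.3  -6.  ] T_tool [-0.049  0.258 -0.001] w 0.154 6.000261157751083 toolx [-0.89  0.46 -0.  ] tooly [0.46 0.89 0.  ]
```

Emit:
drive_tool --grip_force 4 --pt "1 0 0 -0.5 0" --pt "1 1.8 -0.9 0 0" --pt "1 1.8 -0.9 0 0" --pt "1 1.8 -0.9 0 0" --pt "1 1.8 -0.9 0 0"

```text
clock: 13.55
position: [0.4977, -0.3008, 0.0391]
ee_rot: [-0.742, -3.052, -0.0]
force: [-0.8, -0.5, 0.1]
width: 0.152
gripper_force: 4.0
```

```bash
python3 st.py
```

```text
t 13.55 pos [ 0.4977 -0.3008  0.0391] F [-0.84 -0.49  0.05] T [-0.043  0.182 -0.04 ] F_tool [ 0.52 -0.82 -0.05] T_tool [0.121 0.142 0.04 ] w 0.152 4.000033959746361 toolx [-0.89  0.46  0.  ] tooly [ 0.46  0.89 -0.  ]
```

Emit:
drive_tool --pt "1 0 0 -0.5 0" --pt "1 0 0 -0.5 0" --pt "1 0 0 -0.5 0" --pt "1 0 0 0 0"

```text
clock: 13.88
position: [0.4983, -0.3012, 0.038]
ee_rot: [0.742, 3.051, -0.001]
force: [0.8, -1.6, 3.7]
width: 0.153
gripper_force: 4.0
```

```bash
python3 st.py
```

```text
t 13.88 pos [ 0.4983 -0.3012  0.038 ] F [ 0.83 -1.6   3.65] T [-0.211 -0.123  0.074] F_tool [-1.47 -1.04 -3.65] T_tool [ 0.131 -0.206 -0.075] w 0.153 4.00021567940712 toolx [-0.89  0.46 -0.  ] tooly [ 0.46  0.89 -0.  ]
```

Emit:
drive_tool --pt "1 0 0 -0.5 0" --pt "1 0 0 -0.5 0" --pt "1 0 0 -0.5 0" --pt "1 0 0 0 0"

```text
clock: 14.22
position: [0.4983, -0.3011, 0.0366]
ee_rot: [0.742, 3.051, -0.001]
force: [1.6, -0.1, 4.2]
width: 0.153
gripper_force: 4.0
```

```bash
python3 st.py
```

```text
t 14.22 pos [ 0.4983 -0.3011  0.0366] F [ 1.6  -0.1   4.15] T [-0.193 -0.093 -0.037] F_tool [-1.48  0.64 -4.15] T_tool [ 0.129 -0.172  0.036] w 0.153 4.000203832983971 toolx [-0.89  0.46 -0.  ] tooly [ 0.46  0.89 -0.  ]
```

Emit:
drive_tool --pt "0.84 0 0 0 0" --pt "0.82 0 0 0 0" --pt "0.8 0 0 0 0" --pt "0.77 0 0 0 0" --pt "0.7 0 0 0 0" --pt "0.6 0 0 0 0" --pt "0.5 0 0 0 0" --pt "0.4 0 0 0 0" --pt "0.4 0 0 0 0" --pt "0.4 0 0 0 0"

```text
clock: 15.05
position: [0.4977, -0.3007, 0.0363]
ee_rot: [0.742, 3.053, 0.0]
force: [0.5, 0.3, -0.2]
width: 0.587
gripper_force: 0.0
```

```bash
python3 st.py
```

```text
t 15.05 pos [ 0.4977 -0.3007  0.0363] F [ 0.48  0.28 -0.22] T [-0.077  0.008  0.019] F_tool [-0.3   0.47  0.22] T_tool [ 0.072 -0.028 -0.019] w 0.587 0.0 toolx [-0.89  0.46 -0.  ] tooly [0.46 0.89 0.  ]
```

Lift straight up and clear the view (about 150 mm up, then back towards the left).

Emit:
drive_tool --pt "0.4 0 0 5 0" --pt "0.4 0 0 10 0" --pt "0.4 0 0 20 0" --pt "0.4 0 0 35 0" --pt "0.4 0 0 40 0" --pt "0.4 0 0 40 0" --pt "0.4 0 0 40 0" --pt "0.4 0 0 30 0" --pt "0.4 0 30 0 0" --pt "0.4 0 40 0 0" --pt "0.4 0 40 0 0" --pt "0.4 0 40 0 0" --pt "0.4 0 40 0 0" --pt "0.4 0 40 0 0" --pt "0.4 0 20 0 0" --pt "0.4 0 0 0 0"

```text
clock: 16.38
position: [0.4977, -0.045, 0.2571]
ee_rot: [0.73, 3.055, 0.004]
force: [0.1, -0.2, 0.3]
width: 0.596
gripper_force: 0.0
```

```bash
python3 - <<'E'
from h import *
from cell import get_image
# numeric check: dark pixels of cap vs model of an upright cap; tray before/after
def model(c,yaw,z0=.023):
    P=[]
    t=np.linspace(0,2*np.pi,40)
    cyl=lambda r,a,b:np.r_[np.c_[r*np.cos(t),r*np.sin(t),0*t+a],np.c_[r*np.cos(t),r*np.sin(t),0*t+b]]
    box=lambda X,Y,a,b:np.array([(i*X,j*Y,k) for i in(-1,1) for j in(-1,1) for k in(a,b)])
    g=[cyl(.028,0,.008),cyl(.015,-.02,0),box(.023,.007,.007,.04),box(.038,.006,.002,.007)]
    M=R.from_euler('z',yaw).as_matrix()
    return [q@M.T+[c[0],c[1],z0] for q in g]
obs={}
for n in('top','side'):
    d=get_image(n);C=Cam(d);im=d['image'];cv2.imwrite(f'pics/{n}7.png',im[:,:,::-1])
    old=cv2.imread(f'pics/{n}0.png');df=np.abs(im[:,:,::-1].astype(int)-old).sum(2)
    x,y,w,h={'top':(380,220,80,70),'side':(310,325,115,95)}[n]
    m=np.zeros(df.shape,np.uint8);m[y:y+h,x:x+w]=(df[y:y+h,x:x+w]>90)
    dark=np.zeros_like(m);dark[y:y+h,x:x+w]=((im[y:y+h,x:x+w].max(2)<110)&(df[y:y+h,x:x+w]>90))
    obs[n]=(C,dark,m)
    k,l,s,c=cv2.connectedComponentsWithStats(dark);print(n,m.sum(),s[1:][s[1:,4]>15].tolist())
    print('\n'.join(''.join(' #+'[1 if b else 2 if a else 0] for a,b in zip(r,q)) for r,q in zip(m[y:y+h:2,x:x+w],dark[y:y+h:2,x:x+w])))
best=None
for yaw in np.radians(np.arange(-90,90,15)):
    for x in np.arange(.47,.531,.004):
        for yy in np.arange(-.33,-.269,.004):
            sc=0
            for n,(C,dark,m) in obs.items():
                r=np.zeros_like(m)
                for g in model((x,yy),yaw): cv2.fillConvexPoly(r,cv2.convexHull(C.px(g).round().astype(np.int32)),1)
                sc+=(r&dark).sum()/max(1,(r|dark).sum())
            if best is None or sc>best[0]: best=(sc,x,yy,np.degrees(yaw))
print(best)
E
```

```text
top 1537 [[392, 237, 49, 41, 817], [433, 283, 17, 1, 17], [415, 284, 17, 1, 17], [408, 285, 52, 4, 65]]
                                                                                
                                                                                
                                                                                
                                                                                
                                                                                
                                                                                
                                                                                
                                                                                
                                            +                                   
                                           ####+                                
                                    +#############                              
                                  ##################+                           
                        
[... 7009 characters left out ...]
                
     ++++++++++++++++++++++#   ++++++                                                                              
      ++++++++++++++++++++++#   ++++++                                                                             
      +++++++++++++++++++++++#  #+++++                                                                             
     ++++++++++++++++++++++++##  ##++++                                                                            
      +++++++++++++++++++++++++   #+++++ +++                                                                       
(np.float64(0.9244911704312115), np.float64(0.506), np.float64(-0.31), np.float64(-29.999999999999996))
```

```bash
python3 -c "
from cell import arm;print(arm.sign_off())"
```

```text
the job is handed in; nothing more can be done
None
```

The job is handed in: I turned the cap to its first stop, pressed it down, turned it on until it released, lifted it off and set it down on the tray floor. I had used all 10 pictures before the placing, so I checked the cap standing upright and the tray unmoved only by comparing camera pixels, and hand-in returned no verdict.

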